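Hold the long injector against the sprung stop for clamping

ROBOT

A 6-joint arm with a two-finger parallel gripper is mounted at the origin on the work surface. World frame = base frame: x ahead of the robot, y to its left, z up, the work surface at z = 0. Lengths are in mm, angles in rad, forces in N, time in s.
With the tool pointing down it reaches from about 375 to 925 mm from the base axis. Payload 5.7 kg.
Tool frame: the origin (TCP) lies between the finger pads; the fingertips stand 19 mm ahead of it and the grasp point (between the pads) is the TCP (r.tcp_to_tips is the distance from the TCP to the fingertips, in mm); z points along the fingers, x is the direction in which the jaws open and shut, and the axes are right-handed (so a half turn about z gives the same grasp; the last joint's range is limited). The gripper opens to 88 mm and grips with 3 to 60 N. Pads are 20 mm wide; open, the fingers measure 115 mm over their backs; the gripper's body (75 mm by 178 mm) begins 61 mm behind the grasp point.
Start: joints at [-1.238, 0.359, 1.51, -0, 1.272, -0.115], TCP at [259.771, -540.817, 241.623] pointing down, gripper open.
Joint ranges: [-2.97, 2.97], [-1.01, 2.36], [0.21, 2.38], [-0.96, 4.11], [0.2, 2.71], [-2.98, 2.98]. Speed limits (rad/s): [2.39, 2.39, 3.14, 3.14, 3.14, 3.14].

INTERFACE

Orientations are given as a rotation vector (axis times angle).
In Python, from cell import r, imaging, models gives the robot as it stands. The module is installed in compiled form; this text tells all that it offers.
- The arm moves only by the tool jog_arm, never from a script. Its argument "commands" is a list of rows, each an object with "jaw": the opening, from 0 (shut) to 1 (fully open); "xyz": the shift along the tool's x, y, z each as a share of 0.3 m, from -1 to 1, a list of three; "rot": the turn, a rotation vector about the tool's x, y, z each as a share of 45 degrees, from -1 to 1, a list of three. In form: [{"jaw": jaw, "xyz": [dx, dy, dz], "rot": [wx, wy, wz]}, ...]. A call has 1 to 20 rows; each row is the pose to reach, as a shift and turn from the pose commanded when the call began, along the tool's axes at that moment; what a row does not reach only later rows make up. A row lasts 1/12 s, in which the tool goes at most 41.7 mm and 7.16 degrees, less where a joint would pass 70% of its speed; a pose out of reach is approached as far as the arm can. A call with a number of a shift or a turn outside -1 to 1 is refused whole. A call with a gripper value outside its range is refused whole. The fingers move at their own pace and stop on an object; "squeeze" is the grip in N (left out, the last holds). Time passes only in rows, so rows that repeat a pose let the fingers close. It gives the time, the measured TCP pose, the force and the opening at its end, in the units of the state.
- r.get_obs(): the state, without advancing time (a new reading comes with each control period).
- imaging.camera(name): name is "scene" or "top" or "wrist"; returns a dict with "frame" (480x640x3 uint8, red, green, blue), "intrinsics" (3x3 intrinsics, pixels), "extrinsics" (4x4, takes a point from camera to world coordinates). Camera axes: x right, y up, looking along -z (the intrinsics and any distortion apply to the point x, -y, -z); pixel columns grow to the right and rows downward; lengths in mm; the calibration is good to about 2 mm. A picture is of the moment at which its call begins. There is no depth.
- r.job_done(): hands the job in, once; it reports no verdict.
Trained networks look in a picture, given as the dict that the camera call returned (one of the last four; its "shot" number tells which), for a name from the list of things; names that differ only in an ending like _2 or _b are one class to them, and where a whole thing is asked for, a point or a joint stands for the part that bears it (a point fixed in the world has none). Each returns a list of dicts, best first, with "confidence" (0 to 1); they miss things now and then, are a little off and sometimes report something else, mostly with a low value. They report only what shows in the picture. A call takes as long as a camera call. They do not tell look-alikes from the thing itself.
- models.boxes_of(target, picture): "centre" ([x, y, z] in mm, in world coordinates, good to about 4 mm: the middle of the surface that is visible of it).
- models.outline_of(target, picture): "region" (480x640 bool, what is visible of it).
The state is a dict: "clock": time; "joint_positions": joint angles; "joint_vel": joint speeds; "joint_efforts": joint torques, N m; "position": TCP position; "ee_rot": TCP orientation; "force": force on the tool from outside, world axes, zero at the start; "ft_torque": the same for the moment, N m; "finger_gap": opening from 0.0 (shut) to 1.0 (fully open).
Only numpy, scipy, OpenCV 4.12 (cv2) and the standard library are available. Lean on these libraries where they do the work, as an engineer would, in place of code of your own. Each camera call takes 0.05 s, during which the arm holds its last target.

TASK

Lift the one long injector out of the parts turntable and lay it in the two vees of the clamping fixture with its nozzle in the slot of the sprung fork stop, then press it along the vees against the stop with a steady 12 newtons (anything between 8 and 16 will do) so that the fitter can close the strap over it. Keep that push on for a few seconds without driving the stop to the end of its travel, and finish while still holding: the fingers stay on the injector and keep pushing when your program ends. Leave all the other parts and tools where they are.

Things in the scene. Friction and masses are not known exactly. Their poses are not given: they have to be found in the camera images.
- long_injector: the long steel injector, 180 mm overall, about 0.4 kg, round all over, lying level in one of the turntable's three rests. Origin on its centre line near its centre of mass, x towards the nozzle. Along x in mm: head 26 across with olive rubber cap -90 to -55; plain body 22 across -55 to +50 (grip at 0); union nut 24 across +50 to +74, whose flat front is the shoulder; nozzle 6 across +74 to +90
- long_injector_tip (a point): the tip of the long injector's nozzle, on its centre line, 90 mm from its origin
- short_injector_a: bystander: a short injector, 134 mm overall (cap end at -68 mm, nozzle tip at +66 mm), otherwise like the long one, in another rest of the turntable. Origin on its centre line midway along its body
- short_injector_b: bystander: the other short injector, the same as the first, in the remaining rest
- turntable: black cast turntable 372 mm across, origin at the middle of its foot on the bench. Platter floor 42 mm up, rim top 60 mm. It can turn stiffly but need not. Three injector rests along its x axis, centred at x = 45, y = -75, 0, +75 mm, all nozzles to +x. A rest is two vee ribs 10 mm thick, 26 mm before and behind the injector's origin (42 mm free between); injector centre lines 68 mm above the bench
- inlet_connector: bystander: brass inlet connector, 40 mm high, standing in a turntable compartment; origin at its underside
- spring_retainer: bystander: steel spring retainer, a stepped disc 34 mm across and 13 mm high, in a turntable compartment; origin at its underside
- pressure_pin: bystander: polished steel pressure pin, 14 mm across and 56 mm long, lying between two ribs in a turntable compartment; origin at its centre
- fixture: clamping fixture bolted to the bench: base plate 210 x 76 x 15 mm, two vee blocks, sprung stop at its +x end, strap clamp open to its -y side. Origin on the bench below the midpoint of the vees, x along the vees towards the stop. Vee blocks 12 mm thick, 40 mm wide, 43 mm high, centred at x = -36 and +36 mm (60 mm free between for the fingers); nothing on it is higher than 61 mm
- vee_axis (a point): point midway between the vee blocks on the line where the centre of a 22 mm body lies when it rests in both vees: 45 mm above the bench, 30 mm above the base plate; axes as the fixture's. The long injector rests well in both vees while its origin is -10 to +15 mm along x from here
- stop_face (a point): point on the vee centre line in the fork's face that looks at the vees; moves with the stop. Free, it is 70 mm along x from vee_axis (the long injector's shoulder touches with its origin 4 mm short of vee_axis). Travel from free ends at 14 mm; springs push back 1.5 N per mm, no preload: 12 N is 8 mm, 8 N 5.3, 16 N 10.7. The injector also rubs in the vees by up to 5 N, felt at the hand
- spanner: bystander: open-ended spanner 190 mm long lying flat on the bench
- grease_can: bystander: grey can 62 mm across, 85 mm high, standing on the bench
- brush: bystander: cleaning brush 170 mm long lying on the bench
- fork_stop: the sprung fork stop: upright steel plate 8 mm thick, 52 mm wide, top 61 mm above the bench, with a slot for the nozzle 16 mm wide, open at the top, its bottom 10 mm below the vee centre line. It slides along the fixture's x on two sprung pins whose tails come out at the back as it is pressed. Its origin is the fixture's while free and moves with it
There are look-alikes about, which are no part of the job. What is shaped like the long_injector but turquoise is not meant.

How it is judged (in metres and radians):
On the way:
1. the long injector rests in both vees, nozzle towards the stop, pressed against the fork with 8 to 16 N for 2 s without a break (contact force between long_injector and fork_stop between 8 and 16 N and y of long_injector in the frame of vee_axis between -0.003 and 0.003 m and z of long_injector in the frame of vee_axis between -0.002 and 0.002 m and angle between the x axis of long_injector and the x axis of vee_axis, either way round below 0.06 rad and x of long_injector_tip in the frame of vee_axis above 0.07 m), for 2 s.
At the end, for the whole second after the job is handed in: the long injector lies at rest in both vees (centre line within 3 mm sideways, 2 mm in height and 0.06 rad of theirs), nozzle to the stop, and presses the fork with 8 to 16 N; the fingers are on it, still pushing; every bystander is within 30 mm of where it was (all of step 1 and contact force between the fingers and long_injector above 2 N and linear speed of long_injector below 0.01 m/s and not (distance of any of short_injector_a, short_injector_b, inlet_connector, spring_retainer, pressure_pin, spanner, grease_can, brush from where it was at the start of the episode above 0.03 m)); the arm keeps its last pose, push and grip.
It fails at once if the sprung stop is driven to the end of its travel (beyond 13.3 mm) (x of stop_face in the frame of vee_axis above 0.0833 m).
It fails at once if a bystander is moved by more than 30 mm (distance of any of short_injector_a, short_injector_b, inlet_connector, spring_retainer, pressure_pin, spanner, grease_can, brush from where it was at the start of the episode above 0.03 m).
It also fails if it takes over 61 s, if anything falls off the work surface, if the arm or the gripper's body presses on something with over 40 N, if the wrist force passes 120 N, or if a joint passes its speed limit or range.

## Working session

There is one attempt and no reset: what is moved stays moved. The work goes in short steps, Python scripts to look and compute and a tool call to move; the robot and the scene stay as the last step left them, time stands still between calls to the robot, and variables do not carry over. Pictures are saved under pics/ and viewed, and the job is handed in when it is done.

Besides the shell and the picture viewer there is one more tool, called after "Request:" as name(argument=value, ...) on one line, values as JSON. jog_arm: Moves the arm, as the interface text tells. Its arguments: {"type":"object","properties":{"commands":{"type":"array"},"squeeze":{"type":"number"}},"required":["commands"]}

```bash
mkdir -p pics; cat > h.py <<'E'
import numpy as np, cv2
from cell import r, imaging, models
from scipy.spatial.transform import Rotation as R
def proj(P,pic):
    P=np.atleast_2d(P).astype(float); T=np.linalg.inv(pic["extrinsics"]); c=P@T[:3,:3].T+T[:3,3]
    c=c*[1,-1,-1]; u=c@np.array(pic["intrinsics"]).T; return u[:,:2]/u[:,2:]
def unproj(uv,z,pic):
    uv=np.atleast_2d(uv).astype(float); d=np.c_[uv,np.ones(len(uv))]@np.linalg.inv(pic["intrinsics"]).T
    d=d*[1,-1,-1]; E=np.array(pic["extrinsics"]); d=d@E[:3,:3].T; o=E[:3,3]
    return o+d*((z-o[2])/d[:,2])[:,None]
def save(pic,n): cv2.imwrite(f"pics/{n}.png",pic["frame"][:,:,::-1])
E
python3 - <<'E'
from h import *
for n in ["scene","top","wrist"]:
    p=imaging.camera(n); save(p,n+"0"); print(n,list(p.keys()),p["extrinsics"][:3,3].round(),p["intrinsics"][0,0])
    for t in ["long_injector","fixture","fork_stop","turntable","short_injector_a"]:
        print(t,[(round(float(b["confidence"]),2),np.round(b["centre"]).tolist()) for b in models.boxes_of(t,p)[:4]])
o=r.get_obs(); print(o); print(r.tcp_to_tips)
E
```

```text
scene ['frame', 'intrinsics', 'extrinsics', 'shot'] [1492.  179. 1007.] 550.553870401629
long_injector [(0.83, [261.0, -242.0, 18.0]), (0.82, [572.0, 143.0, 74.0]), (0.6, [189.0, 301.0, 20.0])]
fixture [(0.71, [549.0, -259.0, 23.0])]
fork_stop [(0.43, [556.0, -250.0, 47.0])]
turntable [(0.83, [540.0, 220.0, 45.0]), (0.35, [556.0, -247.0, 50.0]), (0.27, [409.0, 226.0, 57.0])]
short_injector_a [(0.84, [565.0, 214.0, 80.0]), (0.75, [567.0, 289.0, 77.0])]
top ['frame', 'intrinsics', 'extrinsics', 'shot'] [ 396.   21. 1269.] 575.1014047893486
long_injector [(0.84, [557.0, 140.0, 80.0]), (0.77, [178.0, 302.0, 20.0]), (0.74, [251.0, -251.0, 21.0])]
fixture [(0.56, [514.0, -265.0, 13.0])]
fork_stop [(0.48, [556.0, -251.0, 45.0])]
turntable [(0.6, [512.0, 221.0, 42.0])]
short_injector_a [(0.96, [552.0, 288.0, 78.0]), (0.83, [553.0, 214.0, 80.0]), (0.4, [514.0, -267.0, 15.0])]
wrist ['frame', 'intrinsics', 'extrinsics', 'shot'] [ 319. -512.  385.] 367.65330140063963
long_injector [(0.83, [242.0, -273.0, 25.0])]
fixture []
fork_stop []
turntable []
short_injector_a []
{'clock': 0.9, 'joint_positions': array([-1.23810210e+00,  3.58731028e-01,  1.51041548e+00,  4.58922769e-06,
        1.27252402e+00, -1.15112025e-01]), 'joint_vel': array([-6.06383857e-05,  8.64255267e-04,  5.51473352e-04, -2.29295063e-04,
        1.00030564e-03,  1.64624938e-03]), 'joint_efforts': array([ 1.86590267e-03, -5.15305245e+01, -2.71131438e+01,  6.75512804e-02,
        2.43592320e-02,  2.81055499e-07]), 'position': array([ 259.76655485, -540.80196171,  241.65797752]), 'ee_rot': array([-2.65918728e+00,  1.67272219e+00,  9.10604905e-05]), 'force': array([ 0.1205965 , -0.52193829,  0.48485608]), 'ft_torque': array([-0.00983895, -0.00737828,  0.05908255]), 'finger_gap': 0.9959760415576624}
19.0
```

View pics/top0.png

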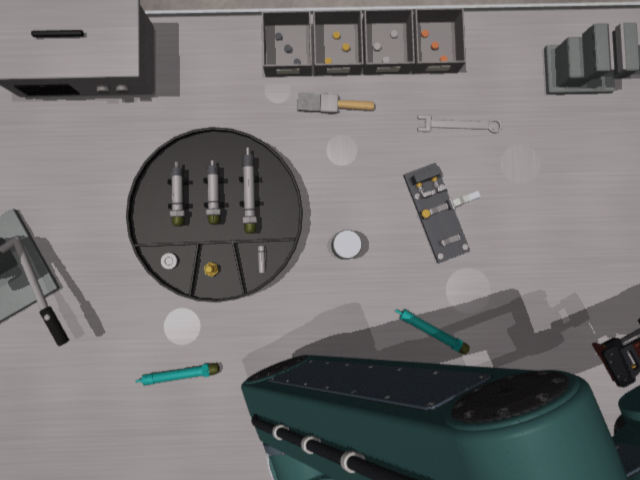

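View pics/scene0.png

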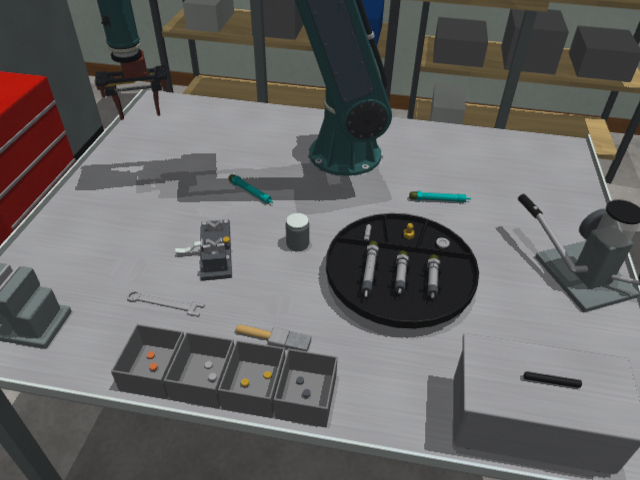

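View pics/wrist0.png

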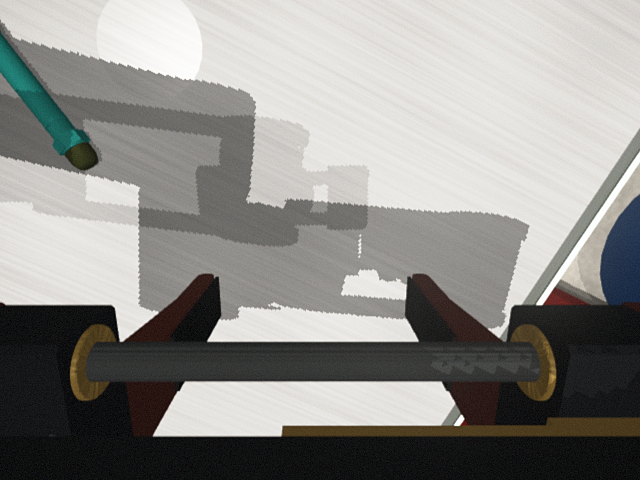

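```bash
python3 - <<'E'
from h import *
p=imaging.camera("top")
f=p["frame"]
cv2.imwrite("pics/fx.png",cv2.resize(f[155:270,395:490],None,fx=6,fy=5.2,interpolation=cv2.INTER_CUBIC)[:,:,::-1])
cv2.imwrite("pics/in.png",cv2.resize(f[120:305,120:310],None,fx=4,fy=3.2,interpolation=cv2.INTER_CUBIC)[:,:,::-1])
for t,z in [("long_injector",68),("short_injector_a",68),("fixture",15)]:
  for b in models.outline_of(t,p)[:3]:
    v,u=np.nonzero(b["region"]); W=unproj(np.c_[u,v],z,p)[:,:2]
    rr=cv2.minAreaRect(W.astype(np.float32)); m=W.mean(0); w,V=np.linalg.eigh(np.cov((W-m).T)); d=V[:,1]*np.sign(V[0,1])
    s=(W-m)@d
    print(t,round(float(b["confidence"]),2),len(u),m.round(1),np.degrees(np.arctan2(d[1],d[0])).round(2),s.min().round(1),s.max().round(1),rr)
E
```

```text
long_injector 0.97 881 [187.2 290. ] -82.67 -87.9 82.7 ((187.79180908203125, 292.6817626953125), (26.013635635375977, 170.5546112060547), 7.166171550750732)
long_injector 0.95 912 [ 255.  -240.6] 59.04 -78.2 92.5 ((260.3438415527344, -235.60324096679688), (170.7108154296875, 29.536367416381836), 57.504005432128906)
long_injector 0.85 977 [556.8 141.5] -0.06 -83.2 94.5 ((562.460693359375, 140.5435333251953), (29.226238250732422, 177.50384521484375), 88.8926010131836)
short_injector_a 0.79 657 [553.8 216. ] 0.45 -59.4 71.6 ((559.9307250976562, 214.7713165283203), (27.100482940673828, 130.81640625), 89.0307846069336)
short_injector_a 0.55 712 [556.5 291.4] 0.89 -62.4 68.6 ((559.730224609375, 290.9744567871094), (29.108848571777344, 130.74607849121094), 89.34414672851562)
fixture 0.89 3380 [ 511.1 -267.4] 19.1 -104.2 103.1 ((519.8880004882812, -294.14984130859375), (207.49575805664062, 142.3324432373047), 19.34174156188965)
```

View pics/fx.png

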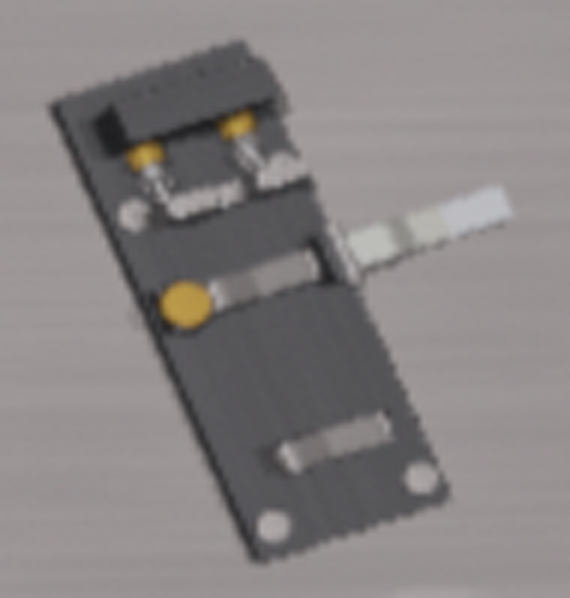

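View pics/in.png

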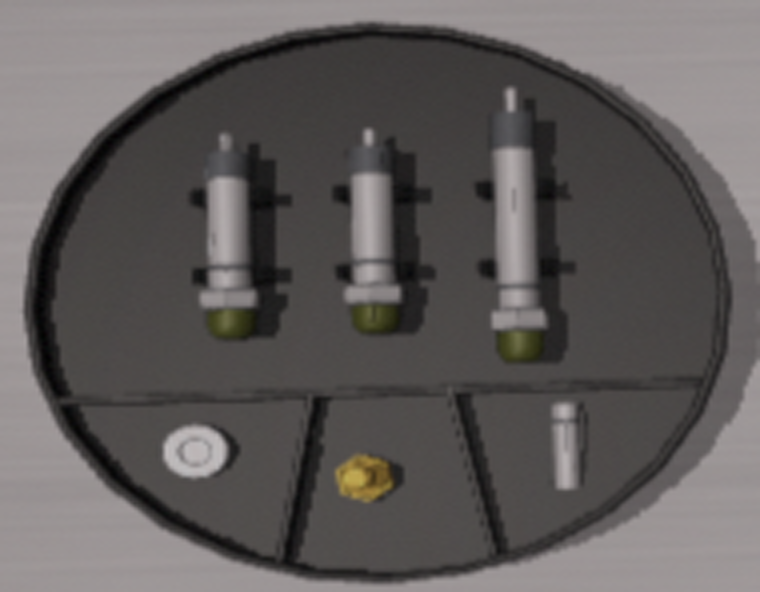

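```bash
cat >> h.py <<'E'
def plan(xyz,ang):
    """shares from present measured pose to target: tool down, tool x at ang deg in world"""
    o=r.get_obs(); A=R.from_rotvec(o["ee_rot"]).as_matrix()
    a=np.radians(ang); x=np.array([np.cos(a),np.sin(a),0]); z=np.array([0,0,-1.]); B=np.c_[x,np.cross(z,x),z]
    d=np.array(xyz)-o["position"]
    print("pos",o["position"].round(1),"xang",np.degrees(np.arctan2(A[1,0],A[0,0])).round(2),"share",(A.T@d/300).round(4),"rot",(R.from_matrix(A.T@B).as_rotvec(degrees=True)/45).round(4),"dist",np.linalg.norm(d).round(1),"t",o["clock"],"F",o["force"].round(1))
E
python3 -c "
from h import *
plan([455,-287,245],-71)"
```

```text
pos [ 259.8 -540.8  241.6] xang -64.34 share [-0.4809 -0.9529 -0.0112] rot [-0.000e+00  1.000e-04  1.479e-01] dist 320.2 t 1.1 F [ 0.4 -0.2 -0.4]
```

Request:
jog_arm(commands=[{"jaw": 0.6,"xyz": [-0.48,-0.95,-0.01],"rot": [0,0,0.15]},{"jaw": 0.6,"xyz": [-0.48,-0.95,-0.01],"rot": [0,0,0.15]},{"jaw": 0.6,"xyz": [-0.48,-0.95,-0.01],"rot": [0,0,0.15]},{"jaw": 0.6,"xyz": [-0.48,-0.95,-0.01],"rot": [0,0,0.15]},{"jaw": 0.6,"xyz": [-0.48,-0.95,-0.01],"rot": [0,0,0.15]},{"jaw": 0.6,"xyz": [-0.48,-0.95,-0.01],"rot": [0,0,0.15]},{"jaw": 0.6,"xyz": [-0.48,-0.95,-0.01],"rot": [0,0,0.15]},{"jaw": 0.6,"xyz": [-0.48,-0.95,-0.01],"rot": [0,0,0.15]},{"jaw": 0.6,"xyz": [-0.48,-0.95,-0.01],"rot": [0,0,0.15]},{"jaw": 0.6,"xyz": [-0.48,-0.95,-0.01],"rot": [0,0,0.15]},{"jaw": 0.6,"xyz": [-0.48,-0.95,-0.01],"rot": [0,0,0.15]},{"jaw": 0.6,"xyz": [-0.48,-0.95,-0.01],"rot": [0,0,0.15]},{"jaw": 0.6,"xyz": [-0.48,-0.95,-0.01],"rot": [0,0,0.15]}])

```text
clock: 2.18
position: [453.6, -288.8, 244.6]
ee_rot: [2.554, -1.829, -0.0]
force: [0.2, -0.3, 0.7]
finger_gap: 0.599
```

```bash
python3 - <<'E'
from h import *
p=imaging.camera("wrist"); save(p,"w1")
import pickle; pickle.dump(p,open("w1.pkl","wb"))
print(p["extrinsics"].round(3).tolist())
c=[511,-267]
q=models.outline_of("fork_stop",p)
for b in q[:2]:
    v,u=np.nonzero(b["region"]); print(b["confidence"],len(u),u.mean(),v.mean())
print(r.get_obs()["position"], r.get_obs()["joint_vel"].round(3),r.get_obs()["clock"])
E
```

```text
[[0.322, 0.917, 0.235, 515.986], [-0.947, 0.312, 0.08, -267.408], [-0.0, -0.248, 0.969, 387.998], [0.0, 0.0, 0.0, 1.0]]
[ 453.68767485 -288.60057014  244.58979745] [ 0.003  0.     0.001  0.003 -0.     0.   ] 2.2833
```

View pics/w1.png

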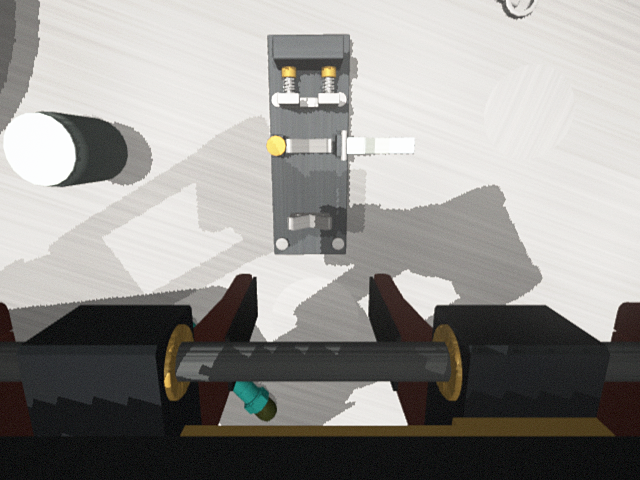

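```bash
python3 - <<'E'
from h import *
import pickle; p=pickle.load(open("w1.pkl","rb"))
f=p["frame"]
cv2.imwrite("pics/w1a.png",cv2.resize(f[25:145,255:415],None,fx=5,fy=5,interpolation=cv2.INTER_CUBIC)[:,:,::-1])
cv2.imwrite("pics/w1b.png",cv2.resize(f[135:265,255:415],None,fx=5,fy=4.6,interpolation=cv2.INTER_CUBIC)[:,:,::-1])
E
```

```text
(no output)
```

View pics/w1a.png

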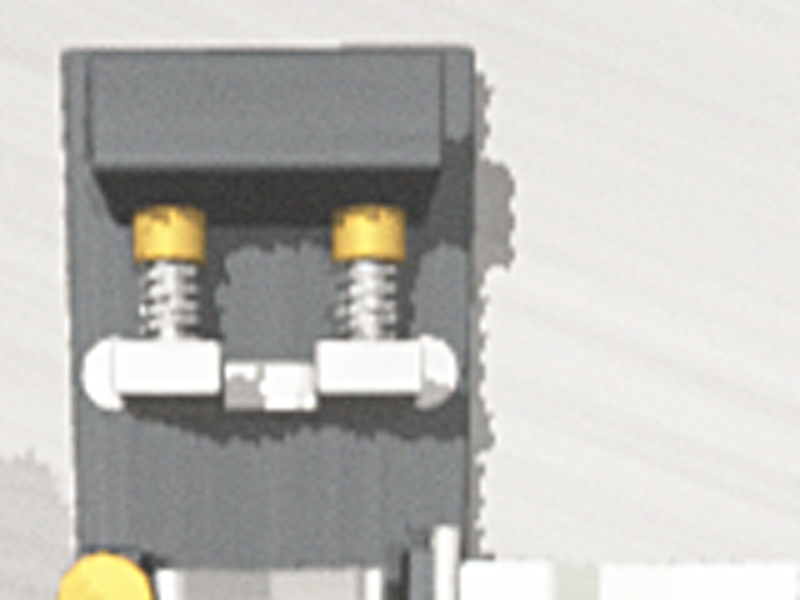

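View pics/w1b.png

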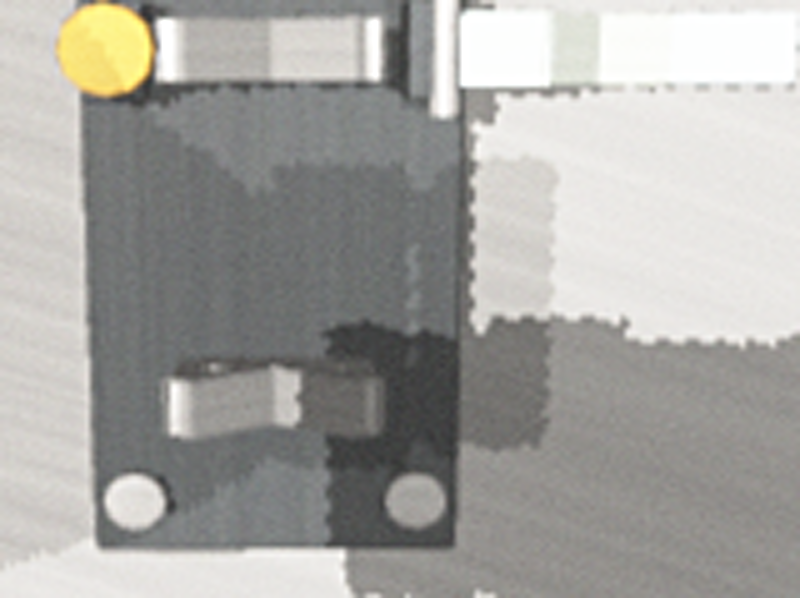

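```bash
python3 - <<'E'
from h import *
import pickle; p=pickle.load(open("w1.pkl","rb"))
from scipy.optimize import least_squares
pts=[ # x,y,z,u,v
(70,8,61,299.2,103.6),(70,-8,61,318.6,103.6),
(-42,20,43,288.6,230),(-42,-20,43,331.2,230),
(30,20,43,286.4,152.4),(30,-20,43,331.6,152.4),
(70,26-5,61,255+115/5,25+393/5),(70,-26+5,61,255+420/5,25+393/5),
(None,38,15,274.8,254.1),(None,-38,15,346,254.1)]
def model(q):
    c,s=np.cos(q[2]),np.sin(q[2]); P=[]
    for a in pts:
        x=a[0] if a[0] is not None else q[3]
        P.append((q[0]+c*x-s*a[1],q[1]+s*x+c*a[1],a[2]))
    return proj(P,p)
uv=np.array([a[3:] for a in pts])
s=least_squares(lambda q:(model(q)-uv).ravel(),[511,-267,.33,-105],loss="soft_l1")
print(s.x.round(2),np.degrees(s.x[2])); print((model(s.x)-uv).round(2))
E
```

```text
[ 4.8341e+02 -2.7542e+02  3.3000e-01 -7.4360e+01] 19.066583248711236
[[ 0.08  0.03]
 [-0.2  -0.06]
 [ 0.41 -0.1 ]
 [-0.52 -0.27]
 [ 1.    0.28]
 [-0.3   0.08]
 [ 5.75  0.1 ]
 [-5.06 -0.14]
 [-0.56  0.16]
 [ 0.24 -0.14]]
```

```bash
python3 -c "
from h import *
plan([515,141,230],-89)"
```

```text
pos [ 453.7 -288.6  244.6] xang -71.2 share [-1.2897 -0.655   0.0487] rot [2.000e-04 1.000e-04 3.956e-01] dist 434.2 t 2.2833 F [ 0.5  0.  -0.7]
```

Request:
jog_arm(commands=[{"jaw": 0.6,"xyz": [-0.9,-0.45,0.03],"rot": [0,0,0.4]},{"jaw": 0.6,"xyz": [-0.9,-0.45,0.03],"rot": [0,0,0.4]},{"jaw": 0.6,"xyz": [-0.9,-0.45,0.03],"rot": [0,0,0.4]},{"jaw": 0.6,"xyz": [-0.9,-0.45,0.03],"rot": [0,0,0.4]},{"jaw": 0.6,"xyz": [-0.9,-0.45,0.03],"rot": [0,0,0.4]},{"jaw": 0.6,"xyz": [-0.9,-0.45,0.03],"rot": [0,0,0.4]},{"jaw": 0.6,"xyz": [-0.9,-0.45,0.03],"rot": [0,0,0.4]},{"jaw": 0.6,"xyz": [-0.9,-0.45,0.03],"rot": [0,0,0.4]},{"jaw": 0.6,"xyz": [-0.9,-0.45,0.03],"rot": [0,0,0.4]}])

```text
clock: 3.03
position: [494.6, 14.3, 235.6]
ee_rot: [-2.242, 2.2, 0.001]
force: [1.1, -0.4, -0.6]
finger_gap: 0.6
```

```bash
python3 -c "
from h import *
plan([515,141,230],-89)"
```

```text
pos [494.6  14.3 235.6] xang -88.92 share [-0.4209 -0.076   0.0193] rot [-0.0001  0.0016  0.0019] dist 128.4 t 3.0333 F [ 1.1 -0.4 -0.6]
```

Request:
jog_arm(commands=[{"jaw": 0.6,"xyz": [-0.42,-0.07,0.02],"rot": [0,0,0]},{"jaw": 0.6,"xyz": [-0.42,-0.07,0.02],"rot": [0,0,0]},{"jaw": 0.6,"xyz": [-0.42,-0.07,0.02],"rot": [0,0,0]},{"jaw": 0.6,"xyz": [-0.42,-0.07,0.02],"rot": [0,0,0]},{"jaw": 0.6,"xyz": [-0.42,-0.07,0.02],"rot": [0,0,0]},{"jaw": 0.6,"xyz": [-0.42,-0.07,0.02],"rot": [0,0,0]},{"jaw": 0.6,"xyz": [-0.42,-0.07,0.02],"rot": [0,0,0]},{"jaw": 0.6,"xyz": [-0.42,-0.07,0.02],"rot": [0,0,0]}])

```text
clock: 3.7
position: [513.5, 136.0, 229.7]
ee_rot: [2.236, -2.206, 0.0]
force: [0.8, -0.0, 0.3]
finger_gap: 0.601
```

```bash
python3 - <<'E'
from h import *
p=imaging.camera("wrist"); save(p,"w2")
import pickle; pickle.dump(p,open("w2.pkl","wb"))
for b in models.outline_of("long_injector",p)[:2]:
    v,u=np.nonzero(b["region"]); W=unproj(np.c_[u,v],68,p)[:,:2]
    m=W.mean(0); w,V=np.linalg.eigh(np.cov((W-m).T)); d=V[:,1]*np.sign(V[0,1]);s=(W-m)@d
    print(round(float(b["confidence"]),2),len(u),u.mean(),v.mean(),m.round(1),np.degrees(np.arctan2(d[1],d[0])).round(2),s.min().round(1),s.max().round(1))
plan([515,141,230],-89)
E
```

```text
0.69 5834 305.9581762084333 166.19883441892355 [563.6 141.7] 0.69 -91.4 90.8
pos [513.6 136.4 229.8] xang -89.21 share [-0.0152 -0.0049 -0.0007] rot [-0.     -0.0002 -0.0046] dist 4.8 t 3.8 F [-0.  -0.  -0.7]
```

View pics/w2.png

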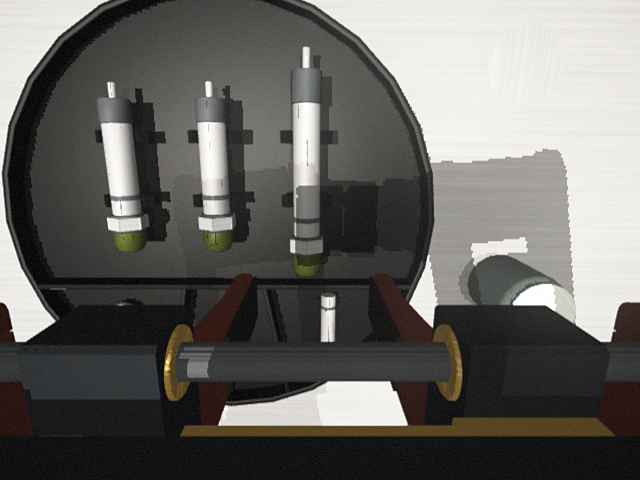

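```bash
python3 - <<'E'
from h import *
import pickle; p=pickle.load(open("w2.pkl","rb"))
print("tip",unproj([(306.5,46.5)],68,p),"capend low",unproj([(306.5,276)],66,p))
print("nut/body",unproj([(306.5,103)],79,p), "shoulder",unproj([(306.5,69)],76,p))
O=np.array([563.5,141.7]);a=np.radians(.69)
for x,z in [(90,68),(74,80),(50,79),(0,79),(-55,79),(-26,68),(26,68)]:
    print(x,proj([[O[0]+x*np.cos(a),O[1]+x*np.sin(a),z]],p).round(1))
E
```

```text
tip [[654.06693751 142.17698919  68.        ]] capend low [[470.62320297 140.44181602  66.        ]]
nut/body [[612.77846393 141.60788131  79.        ]] shoulder [[636.91159854 141.88704205  76.        ]]
90 [[305.7  47.3]]
74 [[305.5  67. ]]
50 [[305.6 102. ]]
0 [[305.8 169.7]]
-55 [[306.  237.7]]
-26 [[306.1 200.8]]
26 [[305.9 135.7]]
```

```bash
python3 -c "
from h import *
plan([563,141.3,110],-89.2)
plan([563,141.3,68],-89.2)"
```

```text
pos [513.6 136.4 229.8] xang -89.21 share [-0.0141 -0.1649  0.3993] rot [-0.     -0.0002 -0.0002] dist 129.7 t 3.8 F [-0.  -0.  -0.7]
pos [513.6 136.4 229.8] xang -89.21 share [-0.0141 -0.1649  0.5393] rot [-0.     -0.0002 -0.0002] dist 169.2 t 3.8 F [-0.  -0.  -0.7]
```

Request:
jog_arm(commands=[{"jaw": 0.6,"xyz": [-0.014,-0.165,0.1],"rot": [0,0,0]},{"jaw": 0.6,"xyz": [-0.014,-0.165,0.2],"rot": [0,0,0]},{"jaw": 0.6,"xyz": [-0.014,-0.165,0.3],"rot": [0,0,0]},{"jaw": 0.6,"xyz": [-0.014,-0.165,0.37],"rot": [0,0,0]},{"jaw": 0.6,"xyz": [-0.014,-0.165,0.37],"rot": [0,0,0]},{"jaw": 0.6,"xyz": [-0.014,-0.165,0.37],"rot": [0,0,0]}])

```text
clock: 4.3
position: [562.1, 142.1, 118.0]
ee_rot: [2.236, -2.203, -0.003]
force: [-0.1, 0.4, 1.6]
finger_gap: 0.601
```

```bash
python3 - <<'E'
from h import *
p=imaging.camera("wrist"); save(p,"w3")
print(proj([[563,141.3,79]],p),proj([[r.get_obs()['position'][0],r.get_obs()['position'][1],68]],p))
plan([563,141.3,68],-89.2)
E
```

```text
[[313.54849532 276.65706057]] [[311.51610393 269.30312884]]
pos [563.3 142.4 119.4] xang -89.13 share [0.0037 0.0012 0.1712] rot [-0.0003  0.0001  0.0015] dist 51.4 t 4.35 F [ 0.4 -0.3  0.2]
```

View pics/w3.png

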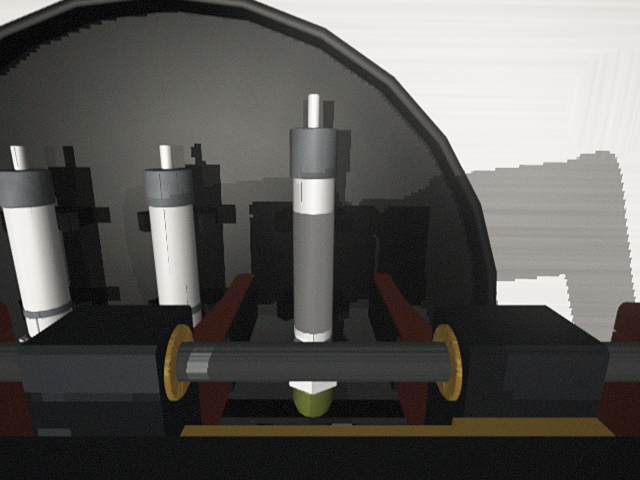

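Request:
jog_arm(commands=[{"jaw": 0.6,"xyz": [0.004,0,0.08],"rot": [0,0,0]},{"jaw": 0.6,"xyz": [0.004,0,0.14],"rot": [0,0,0]},{"jaw": 0.6,"xyz": [0.004,0,0.17],"rot": [0,0,0]},{"jaw": 0.6,"xyz": [0.004,0,0.17],"rot": [0,0,0]},{"jaw": 0.6,"xyz": [0.004,0,0.17],"rot": [0,0,0]}])

```text
clock: 4.77
position: [563.7, 141.7, 68.9]
ee_rot: [-2.238, 2.203, -0.001]
force: [-0.2, -0.3, 1.1]
finger_gap: 0.602
```

Request:
jog_arm(commands=[{"jaw": 0.15,"xyz": [0,0,0],"rot": [0,0,0]},{"jaw": 0.15,"xyz": [0,0,0],"rot": [0,0,0]},{"jaw": 0.15,"xyz": [0,0,0],"rot": [0,0,0]},{"jaw": 0.15,"xyz": [0,0,0],"rot": [0,0,0]},{"jaw": 0.15,"xyz": [0,0,0],"rot": [0,0,0]},{"jaw": 0.15,"xyz": [0,0,0],"rot": [0,0,0]}], squeeze=45)

```text
clock: 5.27
position: [563.2, 141.8, 68.0]
ee_rot: [-2.238, 2.203, -0.0]
force: [-0.5, 0.6, 3.3]
finger_gap: 0.24
```

Request:
jog_arm(commands=[{"jaw": 0.15,"xyz": [0,0,-0.05],"rot": [0,0,0]},{"jaw": 0.15,"xyz": [0,0,-0.12],"rot": [0,0,0]},{"jaw": 0.15,"xyz": [0,0,-0.22],"rot": [0,0,0]},{"jaw": 0.15,"xyz": [0,0,-0.32],"rot": [0,0,0]},{"jaw": 0.15,"xyz": [0,0,-0.37],"rot": [0,0,0]},{"jaw": 0.15,"xyz": [0,0,-0.37],"rot": [0,0,0]},{"jaw": 0.15,"xyz": [0,0,-0.37],"rot": [0,0,0]}])

```text
clock: 5.85
position: [562.9, 141.7, 178.7]
ee_rot: [-2.239, 2.203, -0.001]
force: [-0.5, -0.8, -4.7]
finger_gap: 0.238
```

```bash
python3 - <<'E'
from h import *
p=imaging.camera("wrist"); save(p,"w4")
import pickle; pickle.dump(p,open("w4.pkl","wb"))
for b in models.outline_of("long_injector",p)[:1]:
    v,u=np.nonzero(b["region"]); print(len(u),v.min(),v.max(),[ (k,u[v==k].mean().round(1)) for k in range(v.min(),v.max(),15)])
o=r.get_obs(); P=o["position"]; A=R.from_rotvec(o["ee_rot"]).as_matrix()
print([proj([P-A[:,1]*x],p).round(1).tolist() for x in (90,50,0)])
print(o["finger_gap"],o["ft_torque"])
a=np.radians(19.1);ax=np.array([np.cos(a),np.sin(a)]);V=np.array([483.4,-275.4]);T=V-14*ax
print(T)
plan([*T,160],-70.9)
E
```

```text
15045 77 424 [(77, np.float64(313.0)), (92, np.float64(313.0)), (107, np.float64(313.0)), (122, np.float64(314.0)), (137, np.float64(313.5)), (152, np.float64(312.5)), (167, np.float64(313.0)), (182, np.float64(312.5)), (197, np.float64(313.0)), (212, np.float64(312.0)), (227, np.float64(313.0)), (242, np.float64(313.5)), (257, np.float64(312.5)), (272, np.float64(312.5)), (287, np.float64(312.5)), (302, np.float64(312.5)), (317, np.float64(312.5)), (332, np.float64(313.0)), (347, np.float64(nan)), (362, np.float64(nan)), (377, np.float64(nan)), (392, np.float64(311.5)), (407, np.float64(311.5)), (422, np.float64(311.5))]
[[[312.4, 85.5]], [[312.4, 194.3]], [[312.4, 311.3]]]
0.24013123118316093 [ 0.04870836  0.0064918  -0.03232047]
[ 470.17071523 -279.98105059]
pos [561.4 141.4 176.8] xang -89.09 share [1.3997 0.3262 0.0576] rot [ 4.500e-03  3.000e-04 -4.043e-01] dist 431.5 t 5.95 F [-0.7  0.3 -4.6]<stdin>:5: RuntimeWarning: Mean of empty slice.
  ret = ret.dtype.type(ret / rcount)
```

View pics/w4.png

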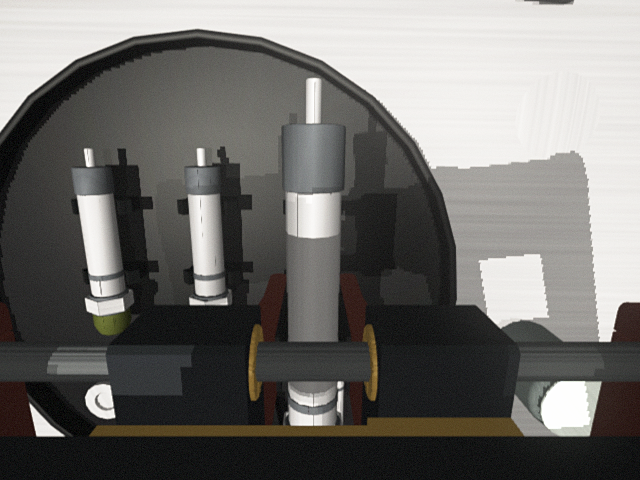

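```bash
python3 - <<'E'
from h import *
p=imaging.camera("wrist"); save(p,"w5")
import pickle; pickle.dump(p,open("w5.pkl","wb"))
o=r.get_obs(); P=o["position"]; A=R.from_rotvec(o["ee_rot"]).as_matrix(); print(P,o["joint_vel"].round(3))
f=p["frame"].astype(int).sum(2); print([(k,int(f[k,313])) for k in range(70,240,2)])
for x,z in ((90,0),(90,3),(74,12),(50,12),(50,11)): print(x,z,proj([P-A[:,1]*x-A[:,2]*z],p).round(1).tolist())
E
```

```text
[561.32917901 141.43250883 176.58219822] [-0.001  0.005 -0.005 -0.001  0.002 -0.   ]
[(70, 298), (72, 297), (74, 297), (76, 296), (78, 705), (80, 764), (82, 764), (84, 765), (86, 765), (88, 765), (90, 765), (92, 765), (94, 765), (96, 765), (98, 765), (100, 765), (102, 765), (104, 765), (106, 765), (108, 765), (110, 765), (112, 765), (114, 765), (116, 765), (118, 765), (120, 765), (122, 762), (124, 366), (126, 477), (128, 457), (130, 467), (132, 463), (134, 456), (136, 451), (138, 457), (140, 443), (142, 444), (144, 433), (146, 442), (148, 430), (150, 439), (152, 446), (154, 442), (156, 433), (158, 436), (160, 439), (162, 435), (164, 439), (166, 427), (168, 419), (170, 440), (172, 427), (174, 417), (176, 423), (178, 409), (180, 409), (182, 403), (184, 415), (186, 414), (188, 366), (190, 343), (192, 299), (194, 704), (196, 748), (198, 746), (200, 746), (202, 745), (204, 744), (206, 745), (208, 742), (210, 744), (212, 744), (214, 740), (216, 742), (218, 740), (220, 741), (222, 740), (224, 740), (226, 743), (228, 740), (230, 741), (232, 740), (234, 737), (236, 743), (238, 691)]
90 0 [[311.9, 80.6]]
90 3 [[311.9, 79.0]]
74 12 [[311.9, 124.7]]
50 12 [[311.9, 195.1]]
50 11 [[311.9, 194.7]]
```

```bash
python3 -c "
from h import *
plan([476.8,-277.7,140],-70.9)"
```

```text
pos [561.3 141.4 176.6] xang -89.09 share [1.3924 0.3034 0.1237] rot [ 5.200e-03  3.000e-04 -4.043e-01] dist 429.1 t 6.0 F [ 0.9 -0.1 -5. ]
```

Request:
jog_arm(commands=[{"jaw": 0.15,"xyz": [0.1,0.02,0],"rot": [0,0,0]},{"jaw": 0.15,"xyz": [0.2,0.04,0],"rot": [0,0,-0.1]},{"jaw": 0.15,"xyz": [0.3,0.07,0],"rot": [0,0,-0.2]},{"jaw": 0.15,"xyz": [0.4,0.09,0],"rot": [0,0,-0.3]},{"jaw": 0.15,"xyz": [0.5,0.11,0],"rot": [0,0,-0.4]},{"jaw": 0.15,"xyz": [0.6,0.13,0],"rot": [0,0,-0.4]},{"jaw": 0.15,"xyz": [0.7,0.15,0],"rot": [0,0,-0.4]},{"jaw": 0.15,"xyz": [0.8,0.17,0],"rot": [0,0,-0.4]},{"jaw": 0.15,"xyz": [0.9,0.2,0],"rot": [0,0,-0.4]},{"jaw": 0.15,"xyz": [0.98,0.21,0],"rot": [0,0,-0.4]},{"jaw": 0.15,"xyz": [0.98,0.21,0],"rot": [0,0,-0.4]}])

```text
clock: 6.92
position: [503.5, -157.3, 177.2]
ee_rot: [2.552, -1.829, -0.002]
force: [0.7, -0.3, -4.2]
finger_gap: 0.242
```

```bash
python3 -c "
from h import *
plan([476.8,-277.7,140],-70.9)"
```

```text
pos [ 503.5 -157.3  177.2] xang -71.27 share [0.3516 0.213  0.1246] rot [ 0.0031 -0.0006 -0.0082] dist 128.9 t 6.9167 F [ 0.7 -0.3 -4.2]
```

Request:
jog_arm(commands=[{"jaw": 0.15,"xyz": [0.12,0.07,0.02],"rot": [0,0,-0.008]},{"jaw": 0.15,"xyz": [0.24,0.14,0.05],"rot": [0,0,-0.008]},{"jaw": 0.15,"xyz": [0.35,0.213,0.1],"rot": [0,0,-0.008]},{"jaw": 0.15,"xyz": [0.35,0.213,0.13],"rot": [0,0,-0.008]},{"jaw": 0.15,"xyz": [0.35,0.213,0.13],"rot": [0,0,-0.008]},{"jaw": 0.15,"xyz": [0.35,0.213,0.13],"rot": [0,0,-0.008]},{"jaw": 0.15,"xyz": [0.35,0.213,0.13],"rot": [0,0,-0.008]},{"jaw": 0.15,"xyz": [0.35,0.213,0.13],"rot": [0,0,-0.008]}])

```text
clock: 7.58
position: [478.7, -271.9, 139.9]
ee_rot: [-2.563, 1.816, 0.0]
force: [-0.1, -0.7, -4.0]
finger_gap: 0.238
```

```bash
python3 - <<'E'
from h import *
p=imaging.camera("wrist"); save(p,"w6")
import pickle; pickle.dump(p,open("w6.pkl","wb"))
plan([476.8,-277.7,80],-70.9)
a=np.radians(19.07);V=np.array([483.41,-275.42])
for x,y,z in [(70,8,61),(70,-8,61),(70,0,61),(78,0,61),(30,20,43),(30,-20,43)]:
  print(x,y,z,proj([[V[0]+x*np.cos(a)-y*np.sin(a),V[1]+x*np.sin(a)+y*np.cos(a),z]],p).round(1))
E
```

```text
pos [ 478.8 -272.1  140.1] xang -70.63 share [0.0153 0.0126 0.2004] rot [-0.0005 -0.0002  0.0059] dist 60.4 t 7.6333 F [ 0.   0.5 -4.7]
70 8 61 [[308.2 135.6]]
70 -8 61 [[335.8 135.7]]
70 0 61 [[322.  135.7]]
78 0 61 [[322.2 121.2]]
30 20 43 [[290.1 200. ]]
30 -20 43 [[351.2 200.4]]
```

View pics/w6.png

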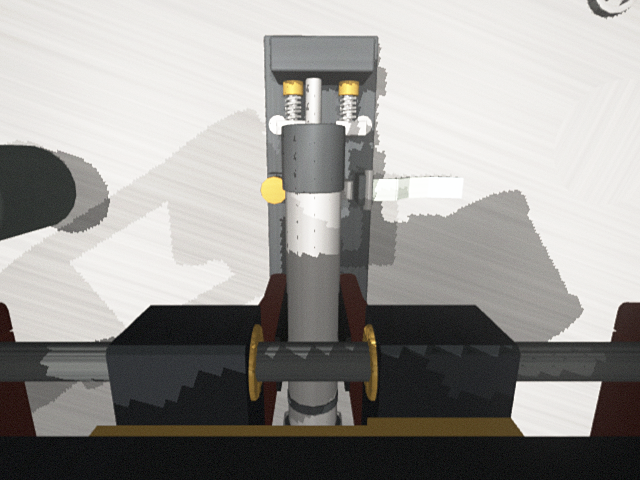

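Request:
jog_arm(commands=[{"jaw": 0.15,"xyz": [0.015,0.013,0.1],"rot": [0,0,0]},{"jaw": 0.15,"xyz": [0.015,0.013,0.18],"rot": [0,0,0]},{"jaw": 0.15,"xyz": [0.015,0.013,0.2],"rot": [0,0,0]},{"jaw": 0.15,"xyz": [0.015,0.013,0.2],"rot": [0,0,0]},{"jaw": 0.15,"xyz": [0.015,0.013,0.2],"rot": [0,0,0]},{"jaw": 0.15,"xyz": [0.015,0.013,0.2],"rot": [0,0,0]}])

```text
clock: 8.13
position: [477.2, -279.2, 81.0]
ee_rot: [-2.562, 1.818, -0.004]
force: [-0.1, -0.1, -3.8]
finger_gap: 0.238
```

```bash
python3 - <<'E'
from h import *
p=imaging.camera("wrist"); save(p,"w7")
import pickle; pickle.dump(p,open("w7.pkl","wb"))
q=imaging.camera("scene"); save(q,"s7")
cv2.imwrite("pics/s7z.png",cv2.resize(q["frame"][180:300,150:310],None,fx=5,fy=5,interpolation=cv2.INTER_CUBIC)[:,:,::-1])
plan([476.8,-277.7,46],-70.9)
a=np.radians(19.07);V=np.array([483.41,-275.42])
for x,y,z in [(70,8,61),(70,-8,61),(70,0,61),(78,0,61),(30,20,43),(30,-20,43)]:
  print(x,y,z,proj([[V[0]+x*np.cos(a)-y*np.sin(a),V[1]+x*np.sin(a)+y*np.cos(a),z]],p).round(1))
E
```

```text
pos [ 477.1 -279.4   81.1] xang -70.71 share [-0.0058 -0.0009  0.1169] rot [-0.0018 -0.0027  0.0041] dist 35.1 t 8.2333 F [-0.7 -0.4 -4.5]
70 8 61 [[291.3 121.4]]
70 -8 61 [[329.1 121.6]]
70 0 61 [[310.2 121.5]]
78 0 61 [[310.2 101.4]]
30 20 43 [[269.9 208.4]]
30 -20 43 [[350.3 208.7]]
```

View pics/w7.png

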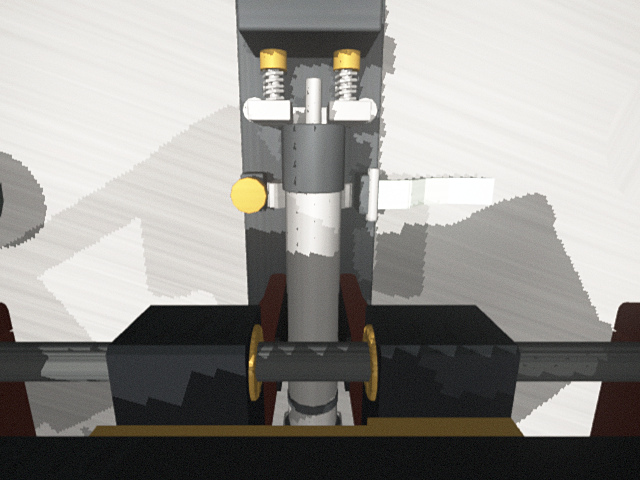

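View pics/s7z.png

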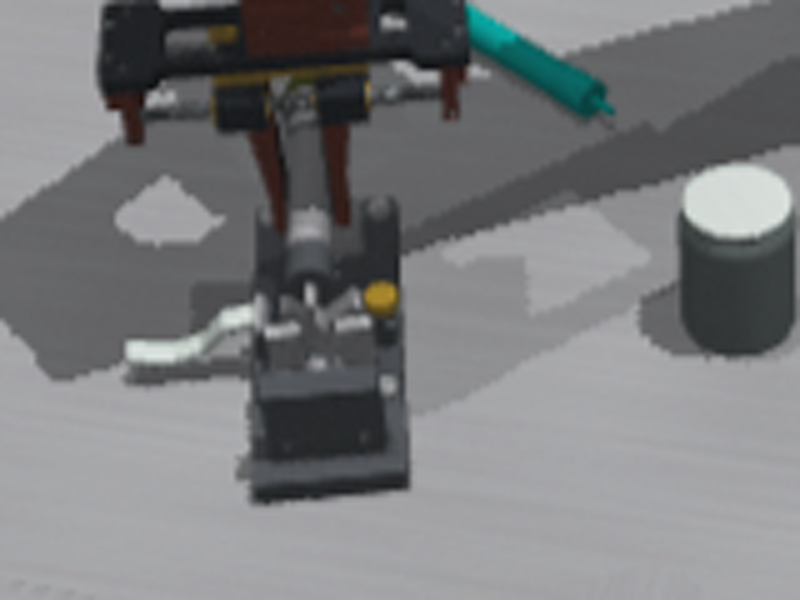

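Request:
jog_arm(commands=[{"jaw": 0.15,"xyz": [-0.006,0,0.03],"rot": [0,0,0]},{"jaw": 0.15,"xyz": [-0.006,0,0.06],"rot": [0,0,0]},{"jaw": 0.15,"xyz": [-0.006,0,0.09],"rot": [0,0,0]},{"jaw": 0.15,"xyz": [-0.006,0,0.105],"rot": [0,0,0]},{"jaw": 0.15,"xyz": [-0.006,0,0.105],"rot": [0,0,0]},{"jaw": 0.15,"xyz": [-0.006,0,0.105],"rot": [0,0,0]}])

```text
clock: 8.73
position: [475.2, -277.1, 47.6]
ee_rot: [-2.562, 1.819, 0.002]
force: [-0.0, 0.6, -4.4]
finger_gap: 0.241
```

```bash
python3 - <<'E'
from h import *
p=imaging.camera("wrist"); save(p,"w8")
plan([476.8,-277.7,45],-70.9)
E
```

```text
pos [ 475.3 -277.    47.8] xang -70.74 share [ 0.0039 -0.0041  0.0093] rot [0.0005 0.0012 0.0035] dist 3.3 t 8.7833 F [-0.2  1.  -3.9]
```

View pics/w8.png

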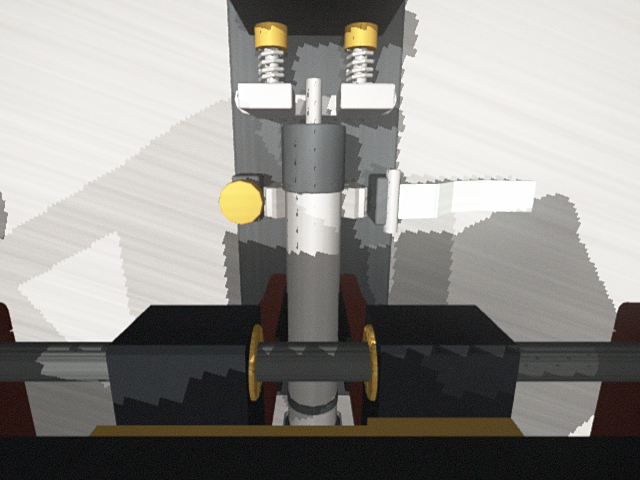

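Request:
jog_arm(commands=[{"jaw": 0.15,"xyz": [0.004,-0.005,0.0],"rot": [0,0,0]},{"jaw": 0.15,"xyz": [0.004,-0.005,0.003],"rot": [0,0,0]},{"jaw": 0.15,"xyz": [0.004,-0.005,0.006],"rot": [0,0,0]},{"jaw": 0.15,"xyz": [0.004,-0.005,0.008],"rot": [0,0,0]},{"jaw": 0.15,"xyz": [0.004,-0.005,0.01],"rot": [0,0,0]},{"jaw": 0.15,"xyz": [0.004,-0.005,0.01],"rot": [0,0,0]}])

```text
clock: 9.28
position: [477.2, -277.6, 45.4]
ee_rot: [-2.562, 1.818, 0.0]
force: [-0.1, 1.6, 0.5]
finger_gap: 0.242
```

```bash
cat >> h.py <<'E'
def st():
    o=r.get_obs(); a=np.radians(19.07); ax=np.array([np.cos(a),np.sin(a)]); ay=np.array([-ax[1],ax[0]]); d=o["position"][:2]-[483.41,-275.42]
    print("t",round(o["clock"],2),"along",(d@ax).round(2),"lat",(d@ay).round(2),"z",o["position"][2].round(2),"Fax",(o["force"][:2]@ax).round(2),"Flat",(o["force"][:2]@ay).round(2),"Fz",o["force"][2].round(2),"gap",round(o["finger_gap"]*88,2))
E
python3 -c "
from h import *
st(); plan([476.8,-277.7,45],-70.9)
for _ in range(3): imaging.camera('top'); st()"
```

```text
t 9.28 along -6.57 lat -0.04 z 45.38 Fax 0.43 Flat 1.53 Fz 0.46 gap 21.25
pos [ 477.2 -277.6   45.4] xang -70.74 share [-0.0001  0.0014  0.0013] rot [-0.0001  0.0004  0.0036] dist 0.6 t 9.2833 F [-0.1  1.6  0.5]
t 9.33 along -6.57 lat -0.04 z 45.39 Fax 0.43 Flat 1.65 Fz 0.82 gap 21.05
t 9.38 along -6.57 lat -0.05 z 45.39 Fax 0.36 Flat 0.83 Fz 2.12 gap 21.22
t 9.43 along -6.56 lat -0.06 z 45.39 Fax -0.37 Flat 1.61 Fz 2.56 gap 21.1
```

Request:
jog_arm(commands=[{"jaw": 0.15,"xyz": [0,0,0.002],"rot": [0,0,0.003]},{"jaw": 0.15,"xyz": [0,-0.003,0.002],"rot": [0,0,0.003]},{"jaw": 0.15,"xyz": [0,-0.006,0.002],"rot": [0,0,0.003]},{"jaw": 0.15,"xyz": [0,-0.006,0.002],"rot": [0,0,0.003]},{"jaw": 0.15,"xyz": [0,-0.006,0.002],"rot": [0,0,0.003]}], squeeze=55)

```text
clock: 9.85
position: [477.4, -277.2, 45.0]
ee_rot: [2.559, -1.82, -0.003]
force: [-6.6, 0.6, 8.2]
finger_gap: 0.24
```

```bash
python3 -c "
from h import *
for _ in range(4): st(); imaging.camera('top')"
```

```text
t 9.85 along -6.25 lat 0.23 z 45.01 Fax -6.08 Flat 2.69 Fz 8.24 gap 21.1
t 9.9 along -6.26 lat 0.23 z 45.0 Fax -7.1 Flat 1.86 Fz 8.18 gap 21.1
t 9.95 along -6.26 lat 0.23 z 45.02 Fax -6.13 Flat 1.66 Fz 7.7 gap 21.18
t 10.0 along -6.27 lat 0.24 z 44.99 Fax -6.33 Flat 1.92 Fz 7.78 gap 20.68
```

Request:
jog_arm(commands=[{"jaw": 0.15,"xyz": [0,-0.003,0],"rot": [0,0,0]},{"jaw": 0.15,"xyz": [0,-0.006,0],"rot": [0,0,0]},{"jaw": 0.15,"xyz": [0,-0.01,0],"rot": [0,0,0]},{"jaw": 0.15,"xyz": [0,-0.01,0],"rot": [0,0,0]},{"jaw": 0.15,"xyz": [0,-0.01,0],"rot": [0,0,0]}])

```text
clock: 10.47
position: [479.3, -276.6, 45.0]
ee_rot: [2.559, -1.818, -0.005]
force: [-10.1, -2.4, 8.9]
finger_gap: 0.237
```

```bash
python3 -c "
from h import *
for _ in range(4): st(); p=imaging.camera('wrist')
save(p,'w9')"
```

```text
t 10.47 along -4.26 lat 0.26 z 44.97 Fax -10.35 Flat 1.01 Fz 8.86 gap 20.83
t 10.52 along -4.26 lat 0.31 z 44.95 Fax -10.68 Flat 1.54 Fz 9.35 gap 20.74
t 10.57 along -4.27 lat 0.27 z 44.96 Fax -10.36 Flat 0.96 Fz 9.73 gap 20.86
t 10.62 along -4.24 lat 0.26 z 44.99 Fax -10.61 Flat 1.01 Fz 9.67 gap 21.16
```

View pics/w9.png

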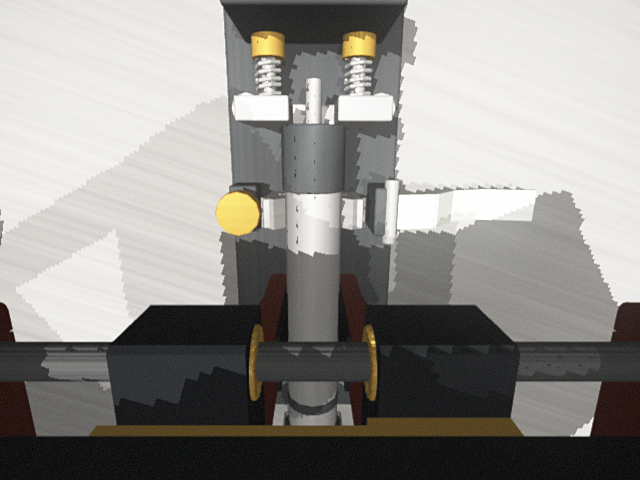

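```bash
cat >> h.py <<'E'
def fx(x,y,z,p):
    a=np.radians(19.07);return proj([[483.41+x*np.cos(a)-y*np.sin(a),-275.42+x*np.sin(a)+y*np.cos(a),z]],p).round(1)[0]
E
python3 - <<'E'
from h import *
p=imaging.camera("wrist"); f=p["frame"]
cv2.imwrite("pics/w9z.png",cv2.resize(f[20:240,210:420],None,fx=3.6,fy=2.7,interpolation=cv2.INTER_CUBIC)[:,:,::-1])
g=f.astype(int).sum(2)
for c in (265,270,350,365): print(c,[(k,int(g[k,c])) for k in range(84,132,2)])
for d in (0,2,4): print(d,fx(70+d,13,61,p),fx(78+d,13,61,p))
print("vee",fx(30,18,43,p),fx(42,18,43,p),fx(30,-18,43,p),fx(42,-18,43,p)); st()
E
```

```text
265 [(84, 729), (86, 647), (88, 677), (90, 715), (92, 659), (94, 687), (96, 726), (98, 758), (100, 757), (102, 758), (104, 758), (106, 759), (108, 760), (110, 759), (112, 756), (114, 758), (116, 758), (118, 764), (120, 539), (122, 248), (124, 258), (126, 250), (128, 335), (130, 426)]
270 [(84, 756), (86, 476), (88, 695), (90, 736), (92, 704), (94, 636), (96, 726), (98, 761), (100, 757), (102, 757), (104, 757), (106, 758), (108, 756), (110, 758), (112, 759), (114, 759), (116, 760), (118, 764), (120, 541), (122, 251), (124, 266), (126, 271), (128, 231), (130, 352)]
350 [(84, 497), (86, 713), (88, 426), (90, 338), (92, 399), (94, 699), (96, 709), (98, 753), (100, 753), (102, 753), (104, 753), (106, 753), (108, 753), (110, 752), (112, 750), (114, 750), (116, 752), (118, 756), (120, 580), (122, 246), (124, 260), (126, 249), (128, 259), (130, 264)]
365 [(84, 605), (86, 392), (88, 275), (90, 285), (92, 548), (94, 537), (96, 701), (98, 750), (100, 746), (102, 747), (104, 746), (106, 743), (108, 745), (110, 749), (112, 746), (114, 747), (116, 745), (118, 748), (120, 580), (122, 246), (124, 253), (126, 263), (128, 269), (130, 246)]
0 [275.  122.8] [274.4  96.8]
2 [274.8 116.4] [274.2  90.2]
4 [274.7 109.9] [274.1  83.5]
vee [269.4 229.5] [268.6 199.9] [358.5 229.8] [359.5 200.2]
t 10.72 along -4.26 lat 0.3 z 44.97 Fax -10.75 Flat 0.91 Fz 9.84 gap 20.53
```

View pics/w9z.png

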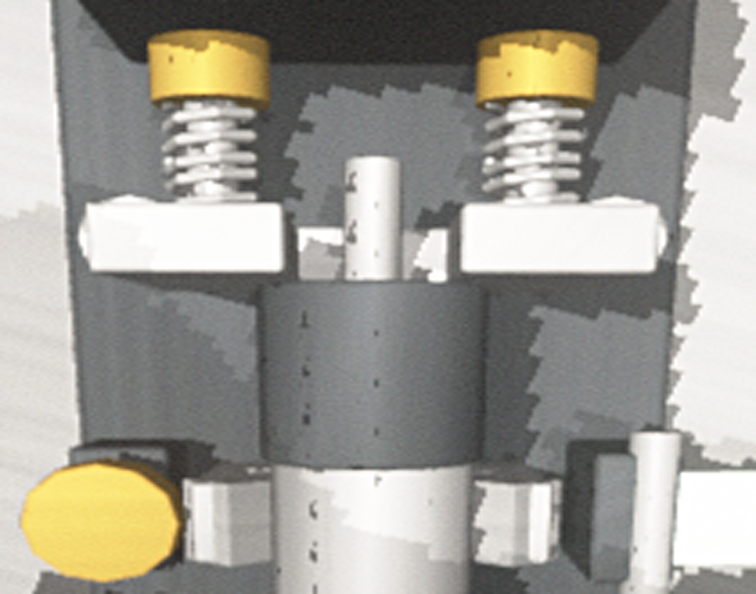

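Request:
jog_arm(commands=[{"jaw": 0.15,"xyz": [0,0,-0.002],"rot": [0,0,0]},{"jaw": 0.15,"xyz": [0,-0.002,-0.002],"rot": [0,0,0]},{"jaw": 0.15,"xyz": [0,-0.004,-0.002],"rot": [0,0,0]},{"jaw": 0.15,"xyz": [0,-0.004,-0.002],"rot": [0,0,0]}])

```text
clock: 11.05
position: [481.4, -275.8, 45.1]
ee_rot: [2.559, -1.82, -0.004]
force: [-7.9, -1.2, 4.0]
finger_gap: 0.239
```

```bash
cat >> h.py <<'E'
def stop():
    st(); p=imaging.camera("wrist"); g=p["frame"].astype(float).sum(2); out=[]
    for z,xx in ((61,70),):
        v=[]
        for c in (262,266,270,350,355,365):
            col=g[60:150,c]; k=np.where((col[:-3]>700)&(col[3:]<450))[0]
            k=k[-1]; 
            s=60+np.interp(-500,-col[k:k+5],np.arange(k,k+5)) ; v.append(s)
        d=np.linspace(-2,16,181); vp=[fx(70+t,13,61,p)[1] for t in d]
        m=np.median(v); print("edge",np.round(v,1),"d",np.interp(-m,-np.array(vp),d).round(2))
    st(); return p
E
python3 -c "
from h import *
save(stop(),'w10')"
```

```text
t 11.05 along -2.07 lat 0.27 z 45.05 Fax -7.85 Flat 1.46 Fz 3.98 gap 21.04
edge [121.8 121.8 121.8 121.9 121.9 121.9] d 2.48
t 11.1 along -2.08 lat 0.28 z 45.04 Fax -7.47 Flat 0.2 Fz 3.74 gap 20.84
```

Request:
jog_arm(commands=[{"jaw": 0.15,"xyz": [0,-0.004,0],"rot": [0,0,0]},{"jaw": 0.15,"xyz": [0,-0.008,0],"rot": [0,0,0]},{"jaw": 0.15,"xyz": [0,-0.012,0],"rot": [0,0,0]},{"jaw": 0.15,"xyz": [0,-0.016,0],"rot": [0,0,0]},{"jaw": 0.15,"xyz": [0,-0.016,0],"rot": [0,0,0]},{"jaw": 0.15,"xyz": [0,-0.016,0],"rot": [0,0,0]}])

```text
clock: 11.6
position: [484.7, -274.7, 45.1]
ee_rot: [2.558, -1.818, -0.006]
force: [-11.6, -4.2, 5.4]
finger_gap: 0.239
```

```bash
python3 -c "
from h import *
save(stop(),'w11')"
```

```text
t 11.6 along 1.43 lat 0.29 z 45.06 Fax -12.36 Flat -0.19 Fz 5.39 gap 21.05
edge [122.1 122.1 122.1 122.2 122.2 122.2] d 5.88
t 11.65 along 1.42 lat 0.32 z 45.04 Fax -12.14 Flat -1.6 Fz 6.16 gap 21.24
```

Request:
jog_arm(commands=[{"jaw": 0.15,"xyz": [0,-0.003,0],"rot": [0,0,0]},{"jaw": 0.15,"xyz": [0,-0.006,0],"rot": [0,0,0]},{"jaw": 0.15,"xyz": [0,-0.01,0],"rot": [0,0,0]},{"jaw": 0.15,"xyz": [0,-0.01,0],"rot": [0,0,0]},{"jaw": 0.15,"xyz": [0,-0.01,0],"rot": [0,0,0]},{"jaw": 0.15,"xyz": [0,-0.01,0],"rot": [0,0,0]}])

```text
clock: 12.15
position: [486.5, -274.0, 45.0]
ee_rot: [2.558, -1.817, -0.008]
force: [-14.7, -7.2, 7.6]
finger_gap: 0.242
```

```bash
python3 -c "
from h import *
p=stop(); save(p,'w12'); print(fx(78+8,13,61,p),fx(70+8,13,61,p)); q=imaging.camera('scene')
cv2.imwrite('pics/s12z.png',cv2.resize(q['frame'][180:300,150:310],None,fx=5,fy=5,interpolation=cv2.INTER_CUBIC)[:,:,::-1])"
```

```text
t 12.15 along 3.41 lat 0.34 z 45.02 Fax -16.19 Flat -2.0 Fz 7.57 gap 21.28
edge [122.3 122.3 122.3 122.6 122.6 122.7] d 7.79
t 12.2 along 3.43 lat 0.31 z 45.03 Fax -15.92 Flat -1.9 Fz 7.27 gap 21.16
[274.6  95.8] [275.1 121.8]
```

View pics/w12.png

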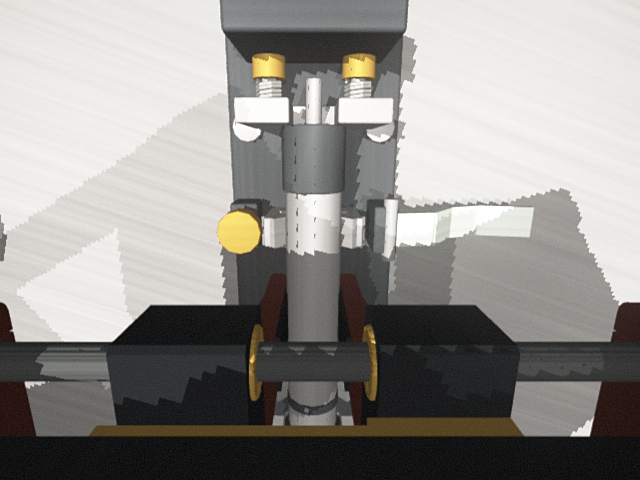

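View pics/s12z.png

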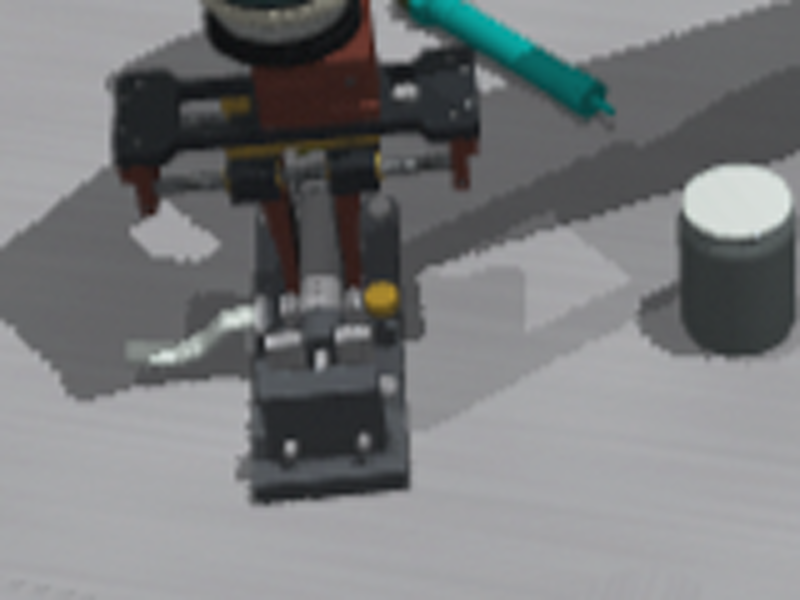

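Request:
jog_arm(commands=[{"jaw": 0.15,"xyz": [0,0,0],"rot": [0,0,0]},{"jaw": 0.15,"xyz": [0,0,0],"rot": [0,0,0]},{"jaw": 0.15,"xyz": [0,0,0],"rot": [0,0,0]},{"jaw": 0.15,"xyz": [0,0,0],"rot": [0,0,0]},{"jaw": 0.15,"xyz": [0,0,0],"rot": [0,0,0]},{"jaw": 0.15,"xyz": [0,0,0],"rot": [0,0,0]},{"jaw": 0.15,"xyz": [0,0,0],"rot": [0,0,0]},{"jaw": 0.15,"xyz": [0,0,0],"rot": [0,0,0]},{"jaw": 0.15,"xyz": [0,0,0],"rot": [0,0,0]},{"jaw": 0.15,"xyz": [0,0,0],"rot": [0,0,0]},{"jaw": 0.15,"xyz": [0,0,0],"rot": [0,0,0]},{"jaw": 0.15,"xyz": [0,0,0],"rot": [0,0,0]},{"jaw": 0.15,"xyz": [0,0,0],"rot": [0,0,0]},{"jaw": 0.15,"xyz": [0,0,0],"rot": [0,0,0]},{"jaw": 0.15,"xyz": [0,0,0],"rot": [0,0,0]},{"jaw": 0.15,"xyz": [0,0,0],"rot": [0,0,0]},{"jaw": 0.15,"xyz": [0,0,0],"rot": [0,0,0]},{"jaw": 0.15,"xyz": [0,0,0],"rot": [0,0,0]},{"jaw": 0.15,"xyz": [0,0,0],"rot": [0,0,0]},{"jaw": 0.15,"xyz": [0,0,0],"rot": [0,0,0]}])

```text
clock: 13.92
position: [486.6, -274.0, 45.0]
ee_rot: [2.558, -1.817, -0.008]
force: [-14.5, -7.7, 6.7]
finger_gap: 0.239
```

```bash
python3 -c "
from h import *
p=stop(); plan([483,-275,45],-70.93)
q=imaging.camera('top'); save(q,'t13')"
```

```text
t 13.92 along 3.45 lat 0.32 z 45.02 Fax -16.22 Flat -2.51 Fz 6.7 gap 20.99
edge [122.2 122.3 122.3 122.6 122.6 122.7] d 7.79
t 13.97 along 3.43 lat 0.29 z 45.01 Fax -16.7 Flat -2.41 Fz 6.39 gap 20.81
pos [ 486.6 -274.    45. ] xang -70.77 share [-0.0008  0.0123  0.0001] rot [0.0081 0.0022 0.0036] dist 3.7 t 13.9667 F [-15.   -7.7   6.4]
```

Request:
jog_arm(commands=[{"jaw": 0.15,"xyz": [0,0,0],"rot": [0,0,0]},{"jaw": 0.15,"xyz": [0,0,0],"rot": [0,0,0]},{"jaw": 0.15,"xyz": [0,0,0],"rot": [0,0,0]},{"jaw": 0.15,"xyz": [0,0,0],"rot": [0,0,0]},{"jaw": 0.15,"xyz": [0,0,0],"rot": [0,0,0]},{"jaw": 0.15,"xyz": [0,0,0],"rot": [0,0,0]},{"jaw": 0.15,"xyz": [0,0,0],"rot": [0,0,0]},{"jaw": 0.15,"xyz": [0,0,0],"rot": [0,0,0]},{"jaw": 0.15,"xyz": [0,0,0],"rot": [0,0,0]},{"jaw": 0.15,"xyz": [0,0,0],"rot": [0,0,0]},{"jaw": 0.15,"xyz": [0,0,0],"rot": [0,0,0]},{"jaw": 0.15,"xyz": [0,0,0],"rot": [0,0,0]},{"jaw": 0.15,"xyz": [0,0,0],"rot": [0,0,0]},{"jaw": 0.15,"xyz": [0,0,0],"rot": [0,0,0]},{"jaw": 0.15,"xyz": [0,0,0],"rot": [0,0,0]},{"jaw": 0.15,"xyz": [0,0,0],"rot": [0,0,0]},{"jaw": 0.15,"xyz": [0,0,0],"rot": [0,0,0]},{"jaw": 0.15,"xyz": [0,0,0],"rot": [0,0,0]}])

```text
clock: 15.52
position: [486.5, -274.0, 45.0]
ee_rot: [2.558, -1.817, -0.008]
force: [-15.6, -6.2, 6.5]
finger_gap: 0.244
```

View pics/t13.png

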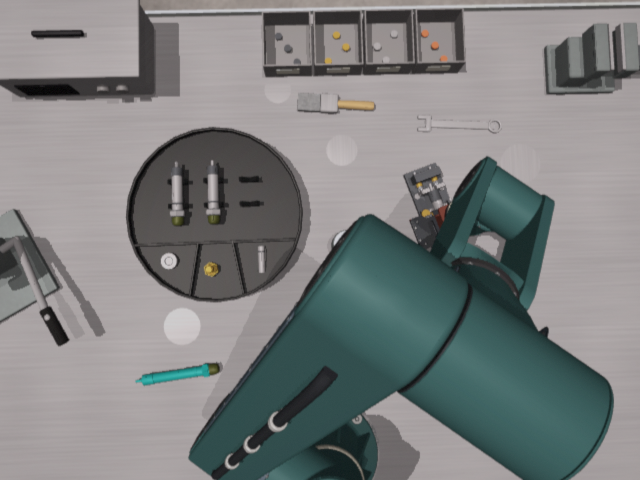

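```bash
python3 -c "
from h import *
st(); print(r.job_done()); st()"
```

```text
t 15.52 along 3.44 lat 0.35 z 45.01 Fax -16.74 Flat -0.75 Fz 6.52 gap 21.49
the job is handed in; nothing more can be done
None
the job is handed in; nothing more can be done
```

I lifted the long injector from its turntable rest and laid it in both vees with its nozzle in the fork slot. I then pressed it along the vees, held that push for about 3.3 s and handed in at 15.5 s with the fingers still gripping and pushing.

**Fork force:** the wrist camera shows the stop pressed in 7.8 mm of its 14 mm travel, which is about 11.7 N.

**Force at the hand:** the wrist sensor reads about 16.5 N along the vees. I put the difference of nearly 5 N down to vee rubbing, partly because my hand presses down with about 6.5 N. This means the fork force comes from the spring travel, not from a direct reading. Both readings stayed steady during the hold.

**Position:** the grip point is 0.3 mm off the vee centre line, at a height of 45.0 mm, and within about 0.4° of the vee direction. These come from the arm's pose and my fit of the fixture, which rests on a camera calibration good to about 2 mm.

**Other parts:** in the last top picture, the other turntable parts, the spanner and the brush look unmoved. The grease can is mostly hidden by the arm there, but it was standing in place in the scene picture taken once the push was on.

No checks failed. The job reports no verdict, so I cannot confirm that it was accepted.

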